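Load and run the touch-mode cup mixer

ROBOT

A 7-joint arm with a two-finger parallel gripper is mounted at the origin on the work surface. World frame = base frame: x ahead of the robot, y to its left, z up, the work surface at z = 0. Lengths are in m, angles in rad, forces in N, time in s.
With the tool pointing down it reaches from about 0.4 to 0.85 m from the base axis. Payload 10.4 kg.
Tool frame: the origin (TCP) lies midway between the tips of the shut fingers; the grasp point (between the pads) lies 19 mm behind it; z points along the fingers, y is the line along which they close (so a half turn about z gives the same grasp; the last joint's range is limited). The gripper opens to 87 mm and grips with 3 to 60 N. Pads are 19 mm wide; open, the fingers measure 117 mm over their backs; the gripper's body (75 mm by 190 mm) begins 51 mm behind the grasp point.
Start: joints at [-1.323, 0.332, -0.065, 1.46, 0.022, 1.35, -0.088], TCP at [0.167, 0.602, 0.202] pointing down, gripper open.
Joint ranges: [-2.6, 2.6], [-0.5, 2.12], [-1.47, 1.34], [0.16, 2.42], [-1.27, 4.41], [0.06, 2.06], [-2.6, 2.6]. Speed limits (rad/s): [2.22, 2.22, 2.79, 2.79, 3.14, 3.14, 3.14].

INTERFACE

Orientations are given as a unit quaternion [x, y, z, w].
In Python, from bench import r gives the robot as it stands.
- The arm moves only by the tool arm_command, never from a script. Its arguments are lists of equal length, an entry for each row: "xyz": the shift along the world's x, y, z in m, a list of three; "rot": the turn, a rotation vector about the world's x, y, z in rad, a list of three. In form: {"xyz": [[tx, ty, tz], ...], "rot": [[ax, ay, az], ...]}. A call has 1 to 20 rows; each row is the pose to reach, as a shift and turn from the pose commanded when the call began; what a row does not reach only later rows make up. A row lasts 1/12 s, in which the tool goes at most 41.7 mm and 7.16 degrees, less where a joint would pass 70% of its speed; a pose out of reach is approached as far as the arm can. A call with a gripper value outside its range is refused whole. "grip" is the opening, from 0 (shut) to 1 (fully open), set as the call begins (left out, the last holds). The fingers move at their own pace and stop on an object; "squeeze" is the grip in N (left out, the last holds). Time passes only in rows, so rows that repeat a pose let the fingers close. It gives the time, the measured TCP pose, the force, the opening and the grip force at its end, in the units of the state.
- r.read_state(): the state, without advancing time (a new reading comes with each control period).
- r.camera(name): name is "scene" or "top"; returns the picture (384x512x3 uint8, red, green, blue); there is no depth.
- r.camera_model(name): a dict with "fx", "fy", "cx", "cy" (pixels), "T" (4x4, takes a point from camera to world coordinates). Camera axes: x right, y up, looking along -z (the intrinsics and any distortion apply to the point x, -y, -z); pixel columns grow to the right and rows downward; lengths in m; the calibration is good to about 2 mm. A picture is of the moment at which its call begins. camera_model takes no time and is no camera call.
- r.close_job(): hands the job in; it is judged then, once.
Trained networks look in the newest picture that a camera, given by its name, has taken for a name from the list of things; names that differ only in an ending like _2 or _b are one class to them, and where a whole thing is asked for, a point or a joint stands for the part that bears it (a point fixed in the world has none). Each returns a list of dicts, best first, with "conf" (0 to 1); they miss things now and then, are a little off and sometimes report something else, mostly with a low value. They report only what shows in the picture. A call takes as long as a camera call. They do not tell look-alikes from the thing itself.
- r.look_for(label, camera): "at" ([x, y, z] in m, in the coordinates of the camera as it stood for that picture, good to about 4 mm: the middle of the surface that is visible of it).
- r.spot_point(label, camera): "at" ([x, y, z] in m, in the coordinates of the camera as it stood for that picture, good to about 4 mm: a listed point, or the origin of a listed thing).
The state is a dict: "time": time; "joint_positions": joint angles; "joint_vel": joint speeds; "joint_torque": joint torques, N m; "ee_pos": TCP position; "eef_rot": TCP orientation; "ft_force": force on the tool from outside, world axes, zero at the start; "torque": the same for the moment, N m; "width": finger opening in m; "grip_force": force on a finger pad.
Only numpy, scipy, OpenCV 4.12 (cv2) and the standard library are available. Lean on these libraries where they do the work, as an engineer would, in place of code of your own. Each camera call takes 0.05 s, during which the arm holds its last target. There are 200 camera calls.

TASK

Nest the blue sample cup in the steel bayonet holder where the holder stands on the bench, then lift the two together, lower the holder into the mixer's socket with its orange lugs in the two entry slots, push it straight down against the spring as far as it goes, and only then turn it a quarter turn clockwise (seen from above) to its stop. The mixer runs only while it is pressed, so finish still gripping the holder, pushed down and turned, with the cup upright inside it. Leave the green spare cup, the amber jar, the tip box and the tube rack where they are.

Things in the scene. Friction and masses are not known exactly. Their poses are not given: they have to be found in the camera images.
- holder: Steel tapered open cup, loose, upright, 180 g. 65 mm tall, outer diameter 52 mm at the foot, 58 at the rim, wall 3, inner floor 5 mm above the underside. Two like orange lugs along its +x and -x, to 40 mm from the axis, 12 mm wide, 4 to 11 mm above the underside. Origin: centre of underside; z up the axis. Grip it round the outside of its upper 30 mm: the rest goes into the socket.
- cup: Blue plastic sample cup, loose, upright, 50 g. Tapered like the holder: 85 mm tall, outer diameter 42 mm at the foot, 50 at the rim, wall 2. Origin: centre of underside; z up the axis. Nested in the holder, its underside is 5 mm above the holder's underside and its rim 25 mm above the holder's rim, with 2 to 3 mm of side play.
- mixer: Cup mixer, fixed: white base 150 x 150 mm, 55 mm high, under a grey round drum (116 mm across) up to 95 mm. Origin: centre of underside, on the socket axis, z up. Its x axis runs through both entry slots (yellow marks on the drum); red marks show where the lugs end. Black control panel on its -x face.
- socket (a point): Centre of the round socket mouth, level with the drum's top, 95 mm up; axes as mixer. Mouth 66 mm across; entry slots at its +x and -x are 18 mm wide and reach 44 mm from the axis. Lugs pass down the slots and turn beneath the 8 mm thick bright ledge: clockwise from above (about -z) to a stop at 88 degrees; the other way is blocked.
- plate (a joint): Travel (m) of the spring plate in the socket that carries the holder's foot: 0 up (its top 15 mm below the mouth) to 0.014 at the bottom stop. It pushes up 6 N at 0, rising evenly to 13 N at 0.014. Lugs clear the ledge from 0.004 on; let go once turned, the holder rises back to 0.004. At 0.014 the holder's rim is 36 mm above the drum's top.
- spare_cup: Spare green cup of the same size as the blue one, loose; leave it alone. Origin: centre of the underside.
- jar: Amber jar, 54 mm diameter, 85 mm tall, loose; leave it alone. Origin: centre of the underside.
- tip_box: Pipette tip box with red tips, 85 x 120 x 55 mm, loose; leave it alone. Origin: centre of the underside.
- tube_rack: Blue tube rack, 60 x 140 mm, 45 mm high with its tubes, loose; leave it alone. Origin: centre of the underside.
Things that resemble listed ones, but are neither listed nor needed, are in the scene too. What is shaped like the cup but red is not meant.

How it is judged:
On the way, in this order (a step that is already met when the one before it is completed fails the run):
1. the blue cup is nested on the floor of the holder, upright on the bench, and let go (z of cup in the frame of holder between 0.001 and 0.009 m and horizontal distance between cup and holder below 0.007 m and angle between the z axis of cup and the z axis of holder, either way round below 0.12 rad and angle between holder's own z axis and vertical below 0.12 rad and height (world z) of holder below 0.008 m and contact force between the fingers and cup below 0.05 N), for 0.2 s.
2. the holder is pushed down in the socket with its lugs in the entry slots, not yet turned (horizontal distance between holder and socket below 0.008 m and value of joint plate above 0.006 m and angle between the x axis of holder and the x axis of mixer, either way round below 0.26 rad), for 0.05 s.
At the end, for the whole second after the job is handed in: Fingers grip the holder (over 2 N); plate over 9 mm down and holder over 21 mm below the mouth; turned at least 72 degrees from the slots; within 8 mm of the socket axis, 7 degrees of upright, under 20 mm/s; blue cup on its floor (4 mm, 7 mm off axis, 7 degrees) (z of cup in the frame of holder between 0.001 and 0.009 m and horizontal distance between cup and holder below 0.007 m and angle between the z axis of cup and the z axis of holder, either way round below 0.12 rad and angle between holder's own z axis and vertical below 0.12 rad and horizontal distance between holder and socket below 0.008 m and value of joint plate above 0.009 m and angle between the x axis of holder and the y axis of mixer, either way round below 0.31 rad and z of holder in the frame of socket below -0.021 m and contact force between the fingers and holder above 2 N and linear speed of holder below 0.02 m/s); the arm keeps its last pose, push and grip.
It fails at once if a bystander is shifted by more than 30 mm (distance of any of spare_cup, jar, tip_box, tube_rack from where it was at the start of the episode above 0.03 m).
It also fails if it takes over 69 s, if anything falls off the work surface, if the arm or the gripper's body presses on something with over 40 N, if the wrist force passes 120 N, or if a joint passes its speed limit or range.

## Working session

There is one attempt and no reset: what is moved stays moved. The work goes in short steps, Python scripts to look and compute and a tool call to move; the robot and the scene stay as the last step left them, time stands still between calls to the robot, and variables do not carry over. Pictures are saved under pics/ and viewed, at most 10 in all, crops included, and the job is handed in when it is done.

Besides the shell and the picture viewer there is one more tool, called after ">>>" by a JSON object that holds its "api" and its "payload". arm_command: Moves the arm, as the interface text tells. Its arguments: {"type":"object","properties":{"xyz":{"type":"array"},"rot":{"type":"array"},"grip":{"type":"number"},"squeeze":{"type":"number"}},"required":["xyz","rot"]}

```bash
mkdir -p pics; cat > h.py <<'E'
import numpy as np, cv2
from bench import r
def w(cam,p):
    T=np.array(r.camera_model(cam)["T"]); return (T@np.r_[p,1])[:3]
def px(cam,p):
    m=r.camera_model(cam); c=np.linalg.inv(np.array(m["T"]))@np.r_[p,1]
    return m["cx"]+m["fx"]*c[0]/-c[2], m["cy"]+m["fy"]*(-c[1])/-c[2]
def ray(cam,u,v,z):
    m=r.camera_model(cam); T=np.array(m["T"])
    d=T[:3,:3]@np.array([(u-m["cx"])/m["fx"],-(v-m["cy"])/m["fy"],-1]); o=T[:3,3]
    return o+d*(z-o[2])/d[2]
E
python3 - <<'E'
from h import *
ims=[r.camera(c) for c in("scene","top")]
for c,i in zip(("scene","top"),ims): cv2.imwrite(f"pics/{c}0.png",cv2.resize(i[:,:,::-1],(800,600),interpolation=cv2.INTER_CUBIC))
for c in("scene","top"):
    m=r.camera_model(c); print(c,{k:np.round(v,3).tolist() for k,v in m.items() if k!="name"})
    for l in("holder","cup","mixer","socket","jar","spare_cup"):
        for d in r.spot_point(l,c)[:4]:
            p=w(c,d["at"]); print(c,l,round(d["conf"],2),p.round(3),np.round(px(c,p)))
s=r.read_state();print(s)
E
```

```text
scene {'fx': 432.406, 'fy': 432.406, 'cx': 244.325, 'cy': 186.605, 'T': [[-0.183, -0.819, 0.543, 1.255], [0.983, -0.159, 0.091, 0.093], [0.011, 0.551, 0.835, 1.047], [0.0, 0.0, 0.0, 1.0]]}
scene holder 0.91 [ 0.635  0.287 -0.001] [350. 223.]
scene cup 0.92 [ 0.545 -0.347 -0.002] [140. 162.]
scene cup 0.86 [ 0.656 -0.348 -0.003] [127. 193.]
scene cup 0.7 [ 0.597 -0.147 -0.007] [200. 188.]
scene cup 0.66 [ 0.607 -0.248 -0.004] [166. 185.]
scene mixer 0.76 [ 0.526  0.048 -0.004] [270. 178.]
scene socket 0.89 [0.529 0.045 0.102] [272. 157.]
scene jar 0.86 [ 0.452 -0.269 -0.004] [173. 143.]
scene spare_cup 0.81 [ 0.47   0.288 -0.001] [353. 175.]
top {'fx': 406.667, 'fy': 406.667, 'cx': 254.933, 'cy': 201.615, 'T': [[0.016, 0.997, -0.076, 0.52], [-1.0, 0.016, -0.01, -0.023], [-0.009, 0.076, 0.997, 1.127], [0.0, 0.0, 0.0, 1.0]]}
top holder 0.68 [ 0.633  0.291 -0.   ] [147. 190.]
top cup 0.87 [ 0.543 -0.344  0.   ] [375. 226.]
top cup 0.85 [ 0.595 -0.15  -0.001] [305. 206.]
top cup 0.81 [ 0.66  -0.345  0.002] [376. 184.]
top cup 0.6 [ 0.603 -0.251 -0.   ] [341. 204.]
top mixer 0.84 [ 0.532  
[... 188 characters left out ...]
oint_positions': array([-1.32260725,  0.33218486, -0.06467725,  1.46007818,  0.02160446,
        1.34991145, -0.08851509]), 'joint_vel': array([ 0.00075409, -0.0001752 , -0.00177514, -0.00084123, -0.00152468,
        0.00076671, -0.00198749]), 'joint_torque': array([ 4.34194562e-04, -6.22900844e+01,  2.46789458e-02, -3.90064931e+01,
       -6.09821314e-02,  3.15406336e-02,  4.89051547e-05]), 'ee_pos': array([0.16718727, 0.60225605, 0.20169536]), 'eef_rot': array([1.34997520e-01, 9.90845935e-01, 5.62780226e-05, 3.29755655e-06]), 'ft_force': array([-0.67782688, -0.23058768, -0.24367022]), 'torque': array([-0.03960198,  0.02228128, -0.00673391]), 'grip_force': 0.0, 'width': 0.08728828071803885}
```

View pics/scene0.png

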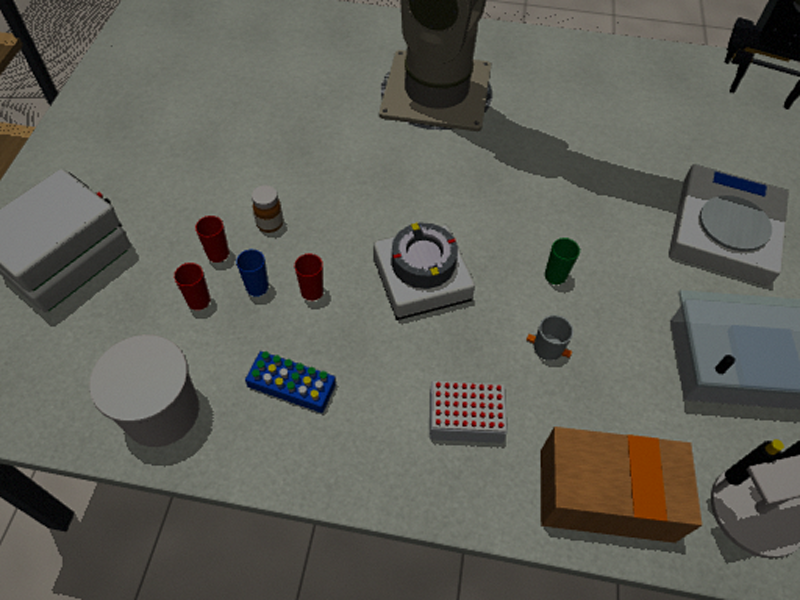

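View pics/top0.png

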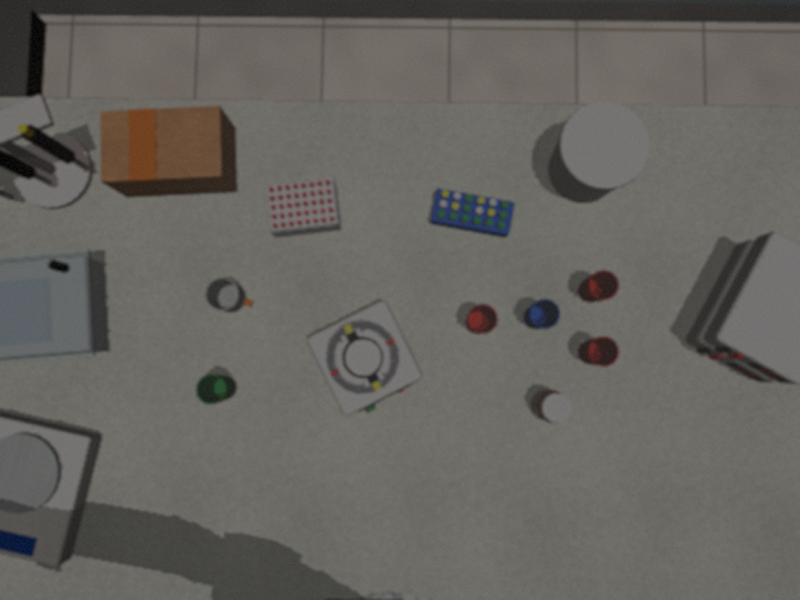

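The scene view shows the blue cup at (253,272), between red cups at (213,240), (193,286) and (310,277). The holder is at (553,338), with orange lugs at (531,339) and (567,352). The yellow slot marks are at (417,230) and (434,272). The top view agrees: blue cup at (542,314), holder at (226,295), yellow marks at (349,329) and (376,385).

```bash
cat > meas.py <<'E'
from h import *
from scipy.optimize import least_squares
def blobs(im,lo,hi,box,n=2,amin=4):
    hsv=cv2.cvtColor(im,cv2.COLOR_RGB2HSV); m=cv2.inRange(hsv,lo,hi)
    k=np.zeros_like(m); u0,v0,u1,v1=box; k[v0:v1,u0:u1]=m[v0:v1,u0:u1]
    N,_,st,c=cv2.connectedComponentsWithStats(k); o=[i for i in np.argsort(-st[:,4]) if i>0 and st[i,4]>=amin][:n]
    return [(c[i].round(2),st[i,4]) for i in o],k
def frustum(x,y,z0,r0,r1,h):
    a=np.linspace(0,2*np.pi,48,endpoint=False); c,s=np.cos(a),np.sin(a)
    return np.r_[np.c_[x+r0*c,y+r0*s,0*a+z0],np.c_[x+r1*c,y+r1*s,0*a+z0+h]]
def sil(cam,P,shape=(384,512)):
    p=np.array([px(cam,q) for q in P]); h=cv2.convexHull((p*16).astype(np.int32)); k=np.zeros(shape,np.uint8)
    return cv2.fillConvexPoly(k,h,255,shift=4)>0
E
python3 - <<'E'
from meas import *
I={c:r.camera(c) for c in("scene","top")}
box={"scene":(145,150,180,195),"top":(330,185,362,217)}
for c in I:
    _,k=blobs(I[c],(100,90,20),(130,255,255),box[c]); k=cv2.morphologyEx(k,cv2.MORPH_CLOSE,np.ones((5,5)))>0
    best=max(((lambda s:(s&k).sum()/(s|k).sum())(sil(c,frustum(x,y,0,.021,.025,.085))),x,y) for x in np.arange(.593,.618,.001) for y in np.arange(-.262,-.238,.001))
    print("cup",c,k.sum(),np.round(best,3))
    for nm,lo,hi,b,z in(("yellow",(22,120,80),(35,255,255),{"scene":(245,135,300,185),"top":(200,195,265,260)},.095),
                     ("red",(0,120,60),(8,255,255),{"scene":(245,140,300,185),"top":(205,210,258,248)},.095),
                     ("orange",(5,150,60),(20,255,255),{"scene":(330,200,372,235),"top":(125,175,170,205)},.0085)):
        bl,_=blobs(I[c],lo,hi,b[c],3)
        P=[ray(c,*q,z)[:2] for q,_ in bl]; print(c,nm,[(q.tolist(),int(a)) for q,a in bl],np.round(P,4).tolist())
        if len(P)>1: d=P[0]-P[1]; print("   mid",((P[0]+P[1])/2).round(4),"yaw",np.degrees(np.arctan2(d[1],d[0])).round(1)%180,np.hypot(*d).round(4))
u={}
for c,b in(("scene",(335,195,370,235)),("top",(128,175,165,205))):
    cr=I[c][b[1]:b[3],b[0]:b[2],::-1]; u[c]=cv2.resize(cr,(400,400),interpolation=cv2.INTER_CUBIC)
cv2.imwrite("pics/h0.png",np.hstack(list(u.values())))
E
```

```text
Traceback (most recent call last):
  File "meas.py", line 12, in sil
    p=np.array([px(cam,q) for q in P]); h=cv2.convexHull((p*16).astype(np.int32)); k=np.zeros(shape,np.uint8)
                ~~^^^^^^^
  File "h.py", line 6, in px
    m=r.camera_model(cam); c=np.linalg.inv(np.array(m["T"]))@np.r_[p,1]
ValueError: time passes only in moves, steps and waits
```

```bash
cat > h.py <<'E'
import numpy as np, cv2
from functools import lru_cache
from bench import r
@lru_cache(None)
def cm(cam):
    m=dict(r.camera_model(cam)); m["T"]=np.array(m["T"]); m["Ti"]=np.linalg.inv(m["T"]); return m
def w(cam,p): return (cm(cam)["T"]@np.r_[p,1])[:3]
def px(cam,p):
    m=cm(cam); c=m["Ti"]@np.r_[p,1]
    return m["cx"]+m["fx"]*c[0]/-c[2], m["cy"]+m["fy"]*(-c[1])/-c[2]
def ray(cam,u,v,z):
    m=cm(cam); T=m["T"]
    d=T[:3,:3]@np.array([(u-m["cx"])/m["fx"],-(v-m["cy"])/m["fy"],-1]); o=T[:3,3]
    return o+d*(z-o[2])/d[2]
E
cat > m1.py <<'E'
from meas import *
I={c:r.camera(c) for c in("scene","top")}
box={"scene":(145,150,180,195),"top":(330,185,362,217)}
for c in I:
    _,k=blobs(I[c],(100,90,20),(130,255,255),box[c]); k=cv2.morphologyEx(k,cv2.MORPH_CLOSE,np.ones((5,5)))>0
    best=max(((lambda s:(s&k).sum()/(s|k).sum())(sil(c,frustum(x,y,0,.021,.025,.085))),x,y) for x in np.arange(.593,.618,.001) for y in np.arange(-.262,-.238,.001))
    print("cup",c,k.sum(),np.round(best,3))
    for nm,lo,hi,b,z in(("yellow",(22,120,80),(35,255,255),{"scene":(245,135,300,185),"top":(200,195,265,260)},.095),
                     ("red",(0,120,60),(8,255,255),{"scene":(245,140,300,185),"top":(205,210,258,248)},.095),
                     ("orange",(5,150,60),(20,255,255),{"scene":(330,200,372,235),"top":(125,175,170,205)},.0085)):
        bl,_=blobs(I[c],lo,hi,b[c],3)
        P=[ray(c,*q,z)[:2] for q,_ in bl]; print(c,nm,[(q.tolist(),int(a)) for q,a in bl],np.round(P,4).tolist())
        if len(P)>1: d=P[0]-P[1]; print("   mid",((P[0]+P[1])/2).round(4),"yaw",np.degrees(np.arctan2(d[1],d[0])).round(1)%180,np.hypot(*d).round(4))
u={}
for c,b in(("scene",(335,195,375,235)),("top",(125,170,165,210))):
    cr=I[c][b[1]:b[3],b[0]:b[2],::-1]; u[c]=cv2.resize(cr,(400,400),interpolation=cv2.INTER_CUBIC)
cv2.imwrite("pics/h0.png",np.hstack(list(u.values())))
E
python3 m1.py
```

```text
cup scene 458 [ 0.905  0.607 -0.253]
scene yellow [([277.65, 172.85], 20), ([265.32, 144.37], 19)] [[0.5745, 0.0691], [0.4837, 0.0211]]
   mid [0.5291 0.0451] yaw 27.9 0.1027
scene red [([288.7, 153.7], 10), ([253.7, 163.2], 10)] [[0.5041, 0.0901], [0.555, 0.0002]]
   mid [0.5296 0.0452] yaw 119.5 0.1034
scene orange [([362.56, 225.6], 25), ([339.57, 216.13], 23)] [[0.6429, 0.3191], [0.625, 0.2555]]
   mid [0.634  0.2873] yaw 74.3 0.066
cup top 138 [ 0.358  0.606 -0.242]
top yellow [([222.6, 210.4], 15), ([240.46, 246.15], 13)] [[0.5747, 0.0697], [0.4851, 0.0225]]
   mid [0.5299 0.0461] yaw 27.7 0.1012
top red [([249.5, 218.5], 6), ([214.0, 237.83], 6)] [[0.5553, 0.0009], [0.5049, 0.0899]]
   mid [0.5301 0.0454] yaw 119.5 0.1022
top orange [([158.0, 193.17], 6)] [[0.6242, 0.2574]]
```

View pics/h0.png

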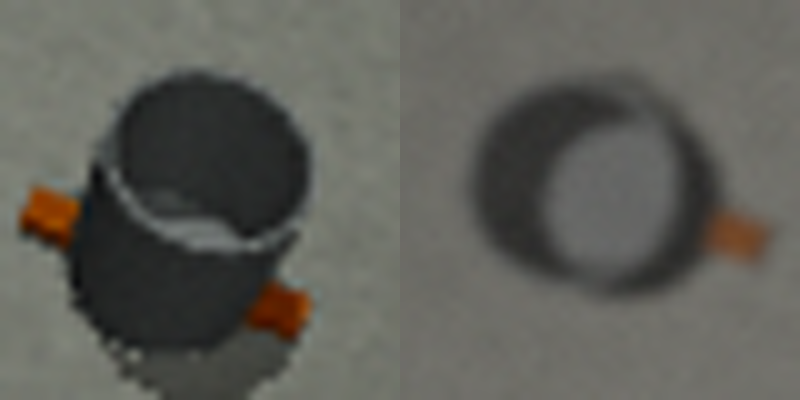

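The crop shows both lugs in the scene view, at crop (50,215) and (280,310), and the lower lug in the top view at (735,235). The mixer axis comes out at about (0.530, 0.0455) with the slots at about 28.5°. The holder is at about (0.634, 0.288) with yaw about 73.5°, and the cup is at about (0.606, -0.251).

>>> {"api": "arm_command", "payload": {"xyz": [[0.333, -0.252, 0.05], [0.333, -0.252, 0.05], [0.333, -0.252, 0.05], [0.333, -0.252, 0.05], [0.333, -0.252, 0.05], [0.333, -0.252, 0.05], [0.333, -0.252, 0.05], [0.333, -0.252, 0.05], [0.333, -0.252, 0.05], [0.333, -0.252, 0.05], [0.333, -0.252, 0.05], [0.443, -0.6, 0.05], [0.443, -0.6, 0.05], [0.443, -0.6, 0.05], [0.443, -0.6, 0.05], [0.443, -0.6, 0.05], [0.443, -0.6, 0.05], [0.443, -0.6, 0.05], [0.443, -0.6, 0.05], [0.443, -0.6, 0.05]], "rot": [[0, 0, -0.5], [0, 0, -0.5], [0, 0, -0.5], [0, 0, -0.5], [0, 0, -0.5], [0, 0, -0.5], [0, 0, -0.5], [0, 0, -0.5], [0, 0, -0.5], [0, 0, -0.5], [0, 0, -0.5], [0, 0, -1.1], [0, 0, -1.1], [0, 0, -1.1], [0, 0, -1.1], [0, 0, -1.1], [0, 0, -1.1], [0, 0, -1.1], [0, 0, -1.1], [0, 0, -1.1]], "grip": 1}}

```text
time: 2.57
ee_pos: [0.6105, -0.0015, 0.252]
eef_rot: [0.634, 0.773, -0.0, 0.001]
ft_force: [0.5, 0.3, -0.4]
width: 0.087
grip_force: 0.0
```

```bash
python3 - <<'E'
from h import *
print(ray("scene",355.5,211,.065),ray("top",144.5,188.5,.065)); s=r.read_state();print(s["time"],s["ee_pos"],s["eef_rot"],s["joint_positions"].round(2))
E
```

```text
[0.6357955  0.28700033 0.065     ] [0.63073712 0.27926567 0.065     ]
2.5667 [ 0.61051818 -0.00153709  0.25199331] [ 6.33932407e-01  7.73388266e-01 -3.89397334e-05  5.39127518e-04] [-0.48  0.29  0.52  1.45 -0.15  1.43  0.24]
```

>>> {"api": "arm_command", "payload": {"xyz": [[-0.004, -0.25, 0], [-0.004, -0.25, 0], [-0.004, -0.25, 0], [-0.004, -0.25, 0], [-0.004, -0.25, 0], [-0.004, -0.25, 0], [-0.004, -0.25, 0], [-0.004, -0.25, 0], [-0.004, -0.25, -0.04], [-0.004, -0.25, -0.08], [-0.004, -0.25, -0.12], [-0.004, -0.25, -0.12], [-0.004, -0.25, -0.12]], "rot": [[0, 0, -0.2], [0, 0, -0.2], [0, 0, -0.2], [0, 0, -0.2], [0, 0, -0.2], [0, 0, -0.2], [0, 0, -0.2], [0, 0, -0.2], [0, 0, -0.2], [0, 0, -0.2], [0, 0, -0.2], [0, 0, -0.2], [0, 0, -0.2]]}}

```text
time: 3.65
ee_pos: [0.6057, -0.2457, 0.1308]
eef_rot: [0.706, 0.708, -0.001, -0.002]
ft_force: [-0.2, 0.0, 0.8]
width: 0.0866
grip_force: 0.0
```

>>> {"api": "arm_command", "payload": {"xyz": [[0, -0.005, -0.02], [0, -0.005, -0.04], [0, -0.005, -0.069], [0, -0.005, -0.069], [0, -0.005, -0.069]], "rot": [[0, 0, 0], [0, 0, 0], [0, 0, 0], [0, 0, 0], [0, 0, 0]]}}

```text
time: 4.07
ee_pos: [0.6071, -0.2524, 0.0647]
eef_rot: [0.707, 0.707, 0.0, 0.0]
ft_force: [0.2, 0.2, 0.9]
width: 0.0872
grip_force: 0.0
```

>>> {"api": "arm_command", "payload": {"xyz": [[0, 0, 0], [0, 0, 0], [0, 0, 0], [0, 0, 0], [0, 0, 0], [0, 0, 0], [0, 0, 0], [0, 0, 0]], "rot": [[0, 0, 0], [0, 0, 0], [0, 0, 0], [0, 0, 0], [0, 0, 0], [0, 0, 0], [0, 0, 0], [0, 0, 0]], "grip": 0, "squeeze": 10}}

```text
time: 4.73
ee_pos: [0.6063, -0.2528, 0.0628]
eef_rot: [0.707, 0.707, 0.0, 0.0]
ft_force: [0.2, 0.3, 0.8]
width: 0.0485
grip_force: 10.0
```

>>> {"api": "arm_command", "payload": {"xyz": [[0, 0, 0.03], [0, 0, 0.06], [0, 0, 0.1], [0, 0, 0.14], [0, 0, 0.18], [0, 0, 0.2], [0, 0, 0.2], [0, 0, 0.2], [0, 0, 0.2]], "rot": [[0, 0, 0], [0, 0, 0], [0, 0, 0], [0, 0, 0], [0, 0, 0], [0, 0, 0], [0, 0, 0], [0, 0, 0], [0, 0, 0]]}}

```text
time: 5.48
ee_pos: [0.6058, -0.2525, 0.2614]
eef_rot: [0.707, 0.707, -0.0, -0.001]
ft_force: [-0.3, 0.5, -1.1]
width: 0.0479
grip_force: 10.0
```

```bash
cat > cupfit.py <<'E'
from meas import *
s=r.read_state(); e=s["ee_pos"]; z0=e[2]-.0628; print(e,s["width"],s["grip_force"])
for c in("scene","top"):
    im=r.camera(c); u,v=map(int,px(c,[e[0],e[1],z0+.04])); b=(u-30,v-30,u+30,v+30)
    _,k=blobs(im,(100,80,20),(130,255,255),b); k=k>0
    P=np.argwhere(k); print(c,len(P))
    # lower part only: horizontal extent of blue vs model
    best=max(((lambda S:(S&k).sum()/(S|k).sum())(sil(c,frustum(e[0]+x,e[1]+y,z0,.021,.0238,.060))),x,y) for x in np.arange(-.01,.0101,.001) for y in np.arange(-.01,.0101,.001))
    print(np.round(best,3))
    for d in r.spot_point("cup",c)[:5]: print(np.round(d["conf"],2),(w(c,d["at"])-e).round(3))
    cv2.imwrite(f"pics/cf_{c}_{s['time']:.1f}.png",cv2.resize(im[v-40:v+40,u-40:u+40,::-1],(400,400),interpolation=cv2.INTER_CUBIC))
E
python3 cupfit.py; ls pics
```

```text
[ 0.60575004 -0.25246507  0.26135791] 0.04787695505541316 9.99995111807948
scene 493
[ 0.753 -0.002 -0.001]
0.9 [-0.     0.003 -0.066]
0.89 [-0.058 -0.094 -0.263]
0.81 [ 0.052 -0.1   -0.262]
0.62 [-0.011  0.103 -0.268]
top 130
[ 0.253  0.006 -0.001]
0.53 [-0.003 -0.001 -0.066]
0.53 [-0.01   0.102 -0.26 ]
cf_scene_5.5.png
cf_top_5.5.png
h0.png
scene0.png
top0.png
```

>>> {"api": "arm_command", "payload": {"xyz": [[0.002, 0.04, 0], [0.004, 0.08, 0], [0.006, 0.12, 0], [0.008, 0.16, 0], [0.01, 0.2, 0], [0.012, 0.24, 0], [0.014, 0.28, 0], [0.016, 0.32, 0], [0.018, 0.36, 0], [0.02, 0.4, 0], [0.022, 0.44, 0], [0.024, 0.48, 0], [0.026, 0.51, 0], [0.027, 0.53, 0], [0.028, 0.54, 0], [0.028, 0.54, 0], [0.028, 0.54, -0.03], [0.028, 0.54, -0.06], [0.028, 0.54, -0.08], [0.028, 0.54, -0.08]], "rot": [[0, 0, 0.1], [0, 0, 0.2], [0, 0, 0.3], [0, 0, 0.4], [0, 0, 0.5], [0, 0, 0.6], [0, 0, 0.7], [0, 0, 0.8], [0, 0, 0.9], [0, 0, 1.0], [0, 0, 1.1], [0, 0, 1.2], [0, 0, 1.31], [0, 0, 1.31], [0, 0, 1.31], [0, 0, 1.31], [0, 0, 1.31], [0, 0, 1.31], [0, 0, 1.31], [0, 0, 1.31]], "squeeze": 20}}

```text
time: 7.35
ee_pos: [0.6325, 0.2836, 0.1776]
eef_rot: [0.132, 0.991, -0.003, -0.003]
ft_force: [-1.2, -0.3, -2.2]
width: 0.0477
grip_force: 20.0
```

```bash
python3 cupfit.py; python3 - <<'E'
from h import *
for c in("scene","top"):
    for d in r.spot_point("holder",c)[:2]: print(c,np.round(d["conf"],2),w(c,d["at"]).round(4))
    for d in r.spot_point("cup",c)[:5]: print(c,np.round(d["conf"],2),w(c,d["at"]).round(4))
i=[cv2.imread(f"pics/{f}") for f in sorted(__import__("os").listdir("pics")) if f[:3]=="cf_" and "5.5" not in f]
cv2.imwrite("pics/v1.png",np.hstack(i))
E
```

```text
[0.63249601 0.28364501 0.17757796] 0.047740281117935046 19.999843089608476
scene 613
[ 0.813 -0.009  0.001]
0.87 [ 0.023 -0.632 -0.178]
0.84 [ 0.     0.004 -0.064]
0.63 [-0.037 -0.432 -0.184]
0.6 [-0.088 -0.63  -0.179]
top 0
[0.   0.01 0.01]
0.78 [ 0.027 -0.63  -0.175]
0.68 [-0.037 -0.437 -0.176]
0.59 [-0.086 -0.63  -0.176]
scene 0.58 [0.6348 0.2859 0.0022]
scene 0.19 [0.6319 0.2835 0.1116]
scene 0.87 [ 6.551e-01 -3.482e-01 -6.000e-04]
scene 0.84 [0.6328 0.2872 0.1134]
scene 0.63 [ 0.5951 -0.1488 -0.006 ]
scene 0.6 [ 0.5443 -0.346  -0.0018]
top 0.45 [6.332e-01 2.916e-01 6.000e-04]
top 0.3 [ 0.7877 -0.1381 -0.0026]
top 0.78 [ 0.6593 -0.346   0.0022]
top 0.68 [ 0.5957 -0.1536  0.0013]
top 0.59 [ 0.5461 -0.346   0.0013]
```

View pics/v1.png

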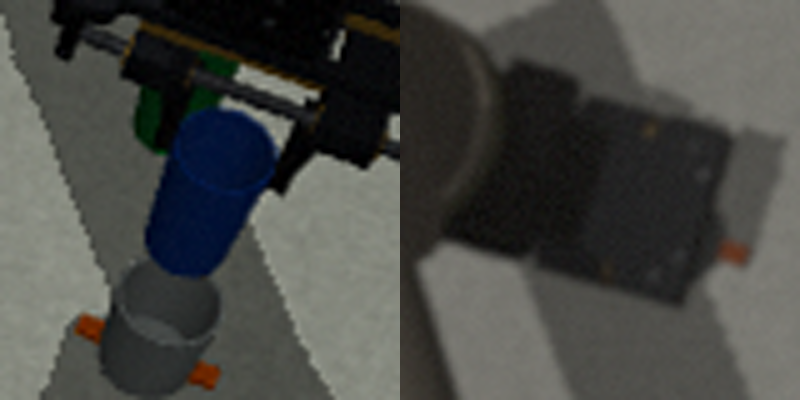

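The scene crop shows the cup upright above the holder, with its foot at (185,255) and the holder rim at (168,303). The gripper hides both in the top view. I'll fit the whole cup outline in the scene view before lowering.

```bash
python3 - <<'E'
from meas import *
from itertools import product
s=r.read_state(); e=s["ee_pos"]; print(e,s["eef_rot"])
c="scene"; im=r.camera(c); u,v=map(int,px(c,[e[0],e[1],e[2]-.02])); 
_,k=blobs(im,(100,80,20),(130,255,255),(u-30,v-30,u+30,v+30)); k=k>0
R=[]
for x,y,z in product(np.arange(-.01,.0101,.001),np.arange(-.01,.0101,.001),(-.06,-.062,-.064,-.066,-.068)):
    S=sil(c,frustum(e[0]+x,e[1]+y,e[2]+z,.021,.025,.085)); R.append(((S&k).sum()/(S|k).sum(),x,y,z))
R.sort(reverse=True); print(np.round(R[:6],4))
b=(330,195,378,240); bl,_=blobs(im,(5,150,60),(20,255,255),b); P=[ray(c,*q,.0085)[:2] for q,_ in bl]; print(P,np.mean(P,0))
E
```

```text
[0.63475934 0.28731523 0.18409502] [1.30149434e-01 9.91493856e-01 6.28177568e-04 8.14878818e-04]
[[ 0.9233 -0.004  -0.     -0.068 ]
 [ 0.9231 -0.006  -0.     -0.068 ]
 [ 0.9206 -0.005  -0.     -0.066 ]
 [ 0.9191 -0.004   0.001  -0.068 ]
 [ 0.9178 -0.002  -0.     -0.066 ]
 [ 0.9152 -0.001  -0.001  -0.064 ]]
[array([0.64292905, 0.31908585]), array([0.62504131, 0.25553145])] [0.63398518 0.28730865]
```

>>> {"api": "arm_command", "payload": {"xyz": [[0, 0, -0.03], [0, 0, -0.05], [0, 0, -0.06], [0, 0, -0.07], [0, 0, -0.08], [0, 0, -0.09], [0, 0, -0.09], [0, 0, -0.09]], "rot": [[0, 0, 0], [0, 0, 0], [0, 0, 0], [0, 0, 0], [0, 0, 0], [0, 0, 0], [0, 0, 0], [0, 0, 0]]}}

```text
time: 8.47
ee_pos: [0.6342, 0.2873, 0.0926]
eef_rot: [0.13, 0.992, -0.0, -0.0]
ft_force: [0.3, -0.2, 0.2]
width: 0.0475
grip_force: 20.0
```

>>> {"api": "arm_command", "payload": {"xyz": [[0, 0, -0.008], [0, 0, -0.012], [0, 0, -0.016], [0, 0, -0.02], [0, 0, -0.02], [0, 0, -0.02]], "rot": [[0, 0, 0], [0, 0, 0], [0, 0, 0], [0, 0, 0], [0, 0, 0], [0, 0, 0]]}}

```text
time: 8.97
ee_pos: [0.6341, 0.2873, 0.0724]
eef_rot: [0.13, 0.992, -0.0, -0.0]
ft_force: [-0.1, 1.1, -0.1]
width: 0.0472
grip_force: 20.0
```

>>> {"api": "arm_command", "payload": {"xyz": [[0, 0, 0], [0, 0, 0], [0, 0, 0], [0, 0, 0], [0, 0, 0], [0, 0, 0], [0, 0, 0], [0, 0, 0]], "rot": [[0, 0, 0], [0, 0, 0], [0, 0, 0], [0, 0, 0], [0, 0, 0], [0, 0, 0], [0, 0, 0], [0, 0, 0]], "grip": 1}}

```text
time: 9.63
ee_pos: [0.6342, 0.2873, 0.0727]
eef_rot: [0.13, 0.992, 0.0, -0.0]
ft_force: [-0.4, 0.6, -0.8]
width: 0.0858
grip_force: 0.0
```

```bash
python3 - <<'E'
from meas import *
s=r.read_state();print(s["width"],s["ee_pos"])
for c in("scene","top"):
    im=r.camera(c)
    for l in("holder","cup"):
        for d in r.spot_point(l,c)[:5]:
            p=w(c,d["at"])
            if p[1]>.2: print(c,l,np.round(d["conf"],2),p.round(4))
    if c=="scene":
        bl,_=blobs(im,(5,150,60),(20,255,255),(330,195,378,240)); P=[ray(c,*q,.0085)[:2] for q,_ in bl]; print(P,np.mean(P,0))
        cv2.imwrite("pics/n1.png",cv2.resize(im[170:250,315:395,::-1],(500,500),interpolation=cv2.INTER_CUBIC))
E
```

```text
0.08576366972392789 [0.63416501 0.28725973 0.07268362]
scene holder 0.68 [0.6359 0.2861 0.0041]
scene cup 0.57 [0.6306 0.2899 0.0033]
[array([0.64292905, 0.31908585]), array([0.62504131, 0.25553145])] [0.63398518 0.28730865]
```

View pics/n1.png

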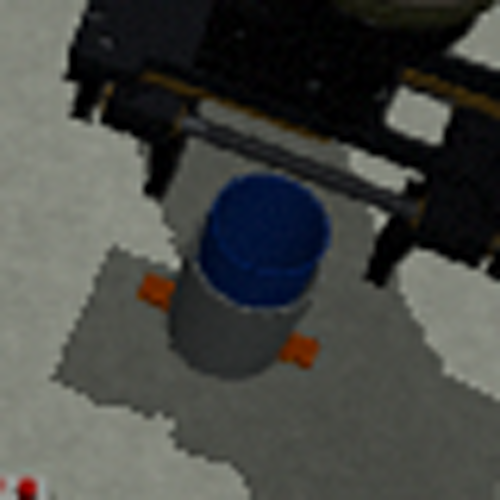

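The cup is nested: the blue rim at (268,240) stands above the holder, and the lugs at (155,290) and (300,350) haven't moved. Next I'll lower the gripper onto the holder and grip it.

>>> {"api": "arm_command", "payload": {"xyz": [[0, 0, -0.02], [0, 0, -0.034], [0, 0, -0.034], [0, 0, -0.034]], "rot": [[0, 0, 0], [0, 0, 0], [0, 0, 0], [0, 0, 0]]}}

```text
time: 10.27
ee_pos: [0.6333, 0.2868, 0.0375]
eef_rot: [0.13, 0.992, -0.001, -0.001]
ft_force: [0.3, 0.3, 0.2]
width: 0.0871
grip_force: 0.0
```

>>> {"api": "arm_command", "payload": {"xyz": [[0, 0, 0], [0, 0, 0], [0, 0, 0], [0, 0, 0], [0, 0, 0], [0, 0, 0], [0, 0, 0]], "rot": [[0, 0, 0], [0, 0, 0], [0, 0, 0], [0, 0, 0], [0, 0, 0], [0, 0, 0], [0, 0, 0]], "grip": 0, "squeeze": 50}}

```text
time: 10.85
ee_pos: [0.6343, 0.2877, 0.0391]
eef_rot: [0.13, 0.992, 0.0, 0.0]
ft_force: [0.4, 1.1, 1.5]
width: 0.0553
grip_force: 49.9
```

>>> {"api": "arm_command", "payload": {"xyz": [[0, 0, 0.02], [0, 0, 0.05], [0, 0, 0.08], [0, 0, 0.12], [0, 0, 0.16], [0, 0, 0.16], [0, 0, 0.16], [0, 0, 0.16]], "rot": [[0, 0, 0], [0, 0, 0], [0, 0, 0], [0, 0, 0], [0, 0, 0], [0, 0, 0], [0, 0, 0], [0, 0, 0]]}}

```text
time: 11.52
ee_pos: [0.6336, 0.287, 0.1975]
eef_rot: [0.13, 0.992, -0.0, -0.001]
ft_force: [-0.3, 0.4, -3.3]
width: 0.0555
grip_force: 50.0
```

```bash
cat > lugs.py <<'E'
from meas import *
r.camera("scene");r.camera("scene")
s=r.read_state(); e=s["ee_pos"]; q=s["eef_rot"]; print(e,"yaw",90-2*np.degrees(np.arctan2(q[0],q[1])),"j7",s["joint_positions"][6])
zl=e[2]-.0385+.0085
for c in("scene","top"):
    im=r.camera(c); u,v=map(int,px(c,[e[0],e[1],zl]))
    bl,_=blobs(im,(5,150,50),(20,255,255),(u-32,v-32,u+32,v+32)); P=[ray(c,*p,zl)[:2] for p,_ in bl]
    print(c,[int(a) for _,a in bl],np.round(P,4).tolist())
    if len(P)>1: d=P[0]-P[1]; print(" mid-tcp",(np.mean(P,0)-e[:2]).round(4),"yaw",np.degrees(np.arctan2(d[1],d[0]))%180)
    for d in r.spot_point("holder",c)[:3]: print(np.round(d["conf"],2),(w(c,d["at"])-e).round(4))
E
python3 lugs.py
```

```text
[0.63314601 0.28689186 0.19632595] yaw 75.06238144010965 j7 0.8897760742804321
scene [30, 30] [[0.624, 0.2542], [0.6415, 0.3175]]
 mid-tcp [-0.0004 -0.001 ] yaw 74.56003190554559
0.58 [ 0.0032  0.0017 -0.0394]
top [] []
0.69 [ 0.1517 -0.4254 -0.1984]
```

>>> {"api": "arm_command", "payload": {"xyz": [[-0.013, -0.03, 0], [-0.026, -0.06, 0], [-0.039, -0.09, 0], [-0.052, -0.12, 0], [-0.065, -0.15, 0], [-0.078, -0.18, 0], [-0.091, -0.21, 0], [-0.1, -0.23, 0], [-0.103, -0.241, 0], [-0.103, -0.241, 0], [-0.103, -0.241, 0], [-0.103, -0.241, 0], [-0.103, -0.241, 0], [-0.103, -0.241, 0]], "rot": [[0, 0, -0.09], [0, 0, -0.18], [0, 0, -0.27], [0, 0, -0.36], [0, 0, -0.45], [0, 0, -0.54], [0, 0, -0.63], [0, 0, -0.72], [0, 0, -0.81], [0, 0, -0.81], [0, 0, -0.81], [0, 0, -0.81], [0, 0, -0.81], [0, 0, -0.81]]}}

```text
time: 12.98
ee_pos: [0.5313, 0.0473, 0.1984]
eef_rot: [0.509, 0.861, -0.0, -0.0]
ft_force: [-0.3, -0.3, -2.9]
width: 0.0549
grip_force: 50.1
```

```bash
python3 lugs.py
```

```text
[0.53128149 0.04689038 0.19847523] yaw 28.74868439903947 j7 0.3781051529305206
scene [28] [[0.5604, 0.062]]
0.76 [ 0.0045 -0.0049 -0.0349]
top [] []
```

>>> {"api": "arm_command", "payload": {"xyz": [[-0.001, -0.001, -0.03], [-0.001, -0.001, -0.05], [-0.001, -0.001, -0.055], [-0.001, -0.001, -0.06], [-0.001, -0.001, -0.065], [-0.001, -0.001, -0.07], [-0.001, -0.001, -0.075], [-0.001, -0.001, -0.075], [-0.001, -0.001, -0.075]], "rot": [[0, 0, -0.015], [0, 0, -0.015], [0, 0, -0.015], [0, 0, -0.015], [0, 0, -0.015], [0, 0, -0.015], [0, 0, -0.015], [0, 0, -0.015], [0, 0, -0.015]]}}

```text
time: 14.03
ee_pos: [0.5302, 0.0452, 0.1238]
eef_rot: [0.517, 0.856, 0.0, 0.0]
ft_force: [-0.7, 0.5, -3.2]
width: 0.0552
grip_force: 50.1
```

```bash
python3 - <<'E'
from h import *
i=[]
for c,b in(("scene",(225,110,305,190)),("top",(195,190,275,270))):
    im=r.camera(c); i.append(cv2.resize(im[b[1]:b[3],b[0]:b[2],::-1],(400,400),interpolation=cv2.INTER_CUBIC))
cv2.imwrite("pics/m1.png",np.hstack(i)); s=r.read_state(); print(s["ee_pos"],s["ft_force"],s["torque"])
E
```

```text
[0.53043586 0.04530502 0.12410463] [ 0.48715777 -0.45989753 -1.96271859] [-0.04991855  0.03129386 -0.00242783]
```

View pics/m1.png

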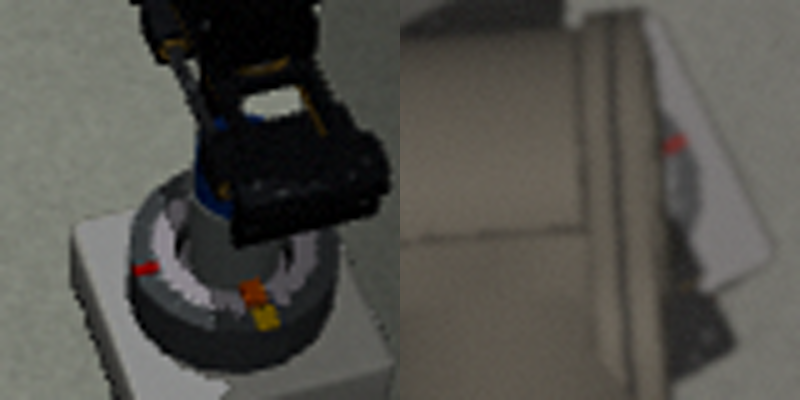

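The orange lug at crop (253,292) is lined up with the yellow mark at (265,318) and already in the slot, with no contact force. Next I'll press down.

>>> {"api": "arm_command", "payload": {"xyz": [[0, 0, -0.003], [0, 0, -0.006], [0, 0, -0.009], [0, 0, -0.011], [0, 0, -0.013], [0, 0, -0.013], [0, 0, -0.013]], "rot": [[0, 0, 0], [0, 0, 0], [0, 0, 0], [0, 0, 0], [0, 0, 0], [0, 0, 0], [0, 0, 0]]}}

```text
time: 14.72
ee_pos: [0.5307, 0.0453, 0.1113]
eef_rot: [0.517, 0.856, 0.0, 0.0]
ft_force: [-1.0, -0.5, 6.6]
width: 0.055
grip_force: 50.1
```

>>> {"api": "arm_command", "payload": {"xyz": [[0, 0, -0.002], [0, 0, -0.004], [0, 0, -0.006], [0, 0, -0.008], [0, 0, -0.008], [0, 0, -0.008]], "rot": [[0, 0, 0], [0, 0, 0], [0, 0, 0], [0, 0, 0], [0, 0, 0], [0, 0, 0]]}}

```text
time: 15.22
ee_pos: [0.531, 0.0452, 0.1045]
eef_rot: [0.517, 0.856, 0.001, 0.001]
ft_force: [-5.1, -1.2, 19.2]
width: 0.0551
grip_force: 50.1
```

>>> {"api": "arm_command", "payload": {"xyz": [[-0.001, 0, 0.001], [-0.001, 0, 0.001], [-0.001, 0, 0.001], [-0.001, 0, 0.001], [-0.001, 0, 0.001], [-0.001, 0, 0.001], [-0.001, 0, 0.001], [-0.001, 0, 0.001]], "rot": [[0, 0, -0.05], [0, 0, -0.15], [0, 0, -0.25], [0, 0, -0.35], [0, 0, -0.45], [0, 0, -0.55], [0, 0, -0.6], [0, 0, -0.6]]}}

```text
time: 15.88
ee_pos: [0.5298, 0.0445, 0.1047]
eef_rot: [0.748, 0.664, 0.0, 0.001]
ft_force: [-1.8, -2.3, 10.8]
width: 0.0552
grip_force: 50.1
```

>>> {"api": "arm_command", "payload": {"xyz": [[0, 0, 0], [0, 0, 0], [0, 0, 0], [0, 0, 0], [0, 0, 0], [0, 0, 0], [0, 0, 0], [0, 0, 0], [0, 0, 0], [0, 0, 0], [0, 0, 0], [0, 0, 0]], "rot": [[0, 0, -0.1], [0, 0, -0.2], [0, 0, -0.3], [0, 0, -0.4], [0, 0, -0.5], [0, 0, -0.6], [0, 0, -0.7], [0, 0, -0.8], [0, 0, -0.87], [0, 0, -0.92], [0, 0, -0.92], [0, 0, -0.92]]}}

```text
time: 16.88
ee_pos: [0.53, 0.0457, 0.1047]
eef_rot: [0.964, 0.265, 0.001, -0.0]
ft_force: [-1.1, -0.2, 9.3]
width: 0.0554
grip_force: 50.1
```

```bash
python3 - <<'E'
from h import *
i=[]
for c,b in(("scene",(225,110,305,190)),("top",(195,190,275,270))):
    im=r.camera(c); i.append(cv2.resize(im[b[1]:b[3],b[0]:b[2],::-1],(400,400),interpolation=cv2.INTER_CUBIC))
cv2.imwrite("pics/m2.png",np.hstack(i)); s=r.read_state(); q=s["eef_rot"]; print(s["ee_pos"],s["ft_force"],s["torque"],90-2*np.degrees(np.arctan2(q[0],q[1])),s["joint_positions"][6])
E
```

```text
[0.52994483 0.04562312 0.10469169] [-1.63229173  0.59889745  9.4352017 ] [0.21491474 0.70535706 0.00414723] -59.30368625537611 -1.080594138382726
```

View pics/m2.png

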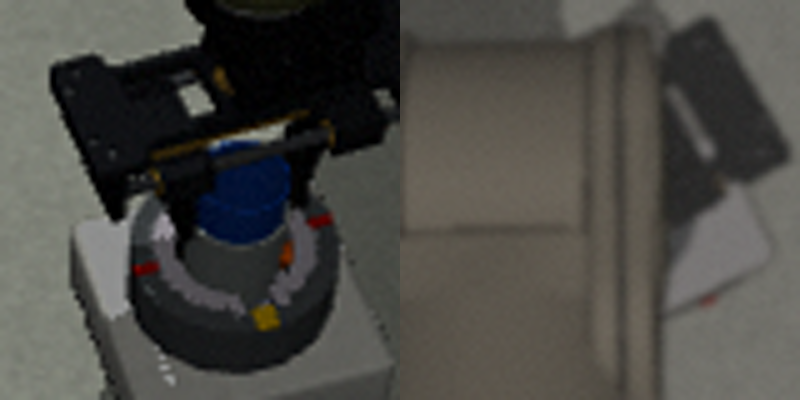

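```bash
python3 - <<'E'
from h import *
c=np.array([.5297,.0455]); f=lambda p:((np.array(px("scene",p))-[225,110])*5).round()
for a in(100,110,120.5,130):
    t=np.radians(a); print(a,*[f([*(c+R*np.array([np.cos(t),np.sin(t)])),.077]) for R in(.029,.033)])
E
```

```text
100 [282. 263.] [289. 263.]
110 [281. 255.] [288. 254.]
120.5 [278. 248.] [285. 246.]
130 [274. 242.] [280. 239.]
```

>>> {"api": "arm_command", "payload": {"xyz": [[0, 0, -0.001], [0, 0, -0.001], [0, 0, -0.001], [0, 0, -0.001]], "rot": [[0, 0, 0], [0, 0, 0], [0, 0, 0], [0, 0, 0]]}}

```text
time: 17.32
ee_pos: [0.5303, 0.0457, 0.1045]
eef_rot: [0.964, 0.265, 0.001, -0.0]
ft_force: [-4.8, -0.7, 18.6]
width: 0.0554
grip_force: 50.1
```

The orange patch at crop (287,255) is where a lug turned to its stop should appear, next to the red mark. The force of 18.6 N shows the holder is pressed to the bottom stop, so I'm handing it in.

```bash
python3 -c "
from bench import r
s=r.read_state();print(s['ft_force'],s['grip_force'],s['ee_pos']);print(r.close_job())"
```

```text
[-4.83611541 -0.7099924  18.60693848] 50.112739345495356 [0.53026882 0.04568882 0.10454548]
the job is handed in; nothing more can be done
None
```

I handed the job in at about 17 s: the blue cup is nested in the holder, which is pressed to the bottom of the mixer socket, turned about 88° clockwise to its stop, and still gripped at 50 N; the hand-in returned no verdict.

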